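Close the dried sample tubs with their own lids

TASK

The four washed sample tubs are dry: close each one with the lid that matches it in shape and size, seated all the way down with its plug in the mouth and, for the square and the oblong tub, squared up with the sides. Leave the tubs upright where they stand, and do not shove or knock over the beaker or the calculator that lie among them.

Things in the scene. Friction and masses are not known exactly. Their poses are not given: they have to be found in the camera images.
- tub_round_large: Ivory plastic tub, the larger round one: outer diameter 100 mm, 80 mm high. Open-topped, walls 4 mm, loose, about 350 g. Origin: centre of its underside, on the bench; z up.  When the right lid is seated its plate lies on the rim and the lid's origin is 8 mm below the rim.
- tub_round_small: Ivory plastic tub, the smaller round one: outer diameter 66 mm, 70 mm high. Open-topped, walls 4 mm, loose, about 350 g. Origin: centre of its underside, on the bench; z up.  When the right lid is seated its plate lies on the rim and the lid's origin is 8 mm below the rim.
- tub_square: Ivory plastic tub, square: 80 x 80 mm outside, 75 mm high; sides along its x and y axes. Open-topped, walls 4 mm, loose, about 350 g. Origin: centre of its underside, on the bench; z up.  When the right lid is seated its plate lies on the rim and the lid's origin is 8 mm below the rim.
- tub_oblong: Ivory plastic tub, oblong: 116 mm (x) by 64 mm (y) outside, 60 mm high. Open-topped, walls 4 mm, loose, about 350 g. Origin: centre of its underside, on the bench; z up.  When the right lid is seated its plate lies on the rim and the lid's origin is 8 mm below the rim.
- lid_round_large: White lid of the larger round tub: plate 112 mm in diameter, plug 76 mm. Starts plug down on the bench, 80 g. Origin: centre of the plug's underside, z up. From it: plug 0 to 8 mm, flat plate 8 to 13 mm, centred grey upright bar grip (44 mm along x, 12 mm wide) 13 to 37 mm. The plug has 8 mm play each side in the mouth.
- lid_round_small: White lid of the smaller round tub: plate 78 mm in diameter, plug 42 mm. Starts plug down on the bench, 80 g. Origin: centre of the plug's underside, z up. From it: plug 0 to 8 mm, flat plate 8 to 13 mm, centred grey upright bar grip (44 mm along x, 12 mm wide) 13 to 37 mm. The plug has 8 mm play each side in the mouth.
- lid_square: White square lid: plate 92 x 92 mm, plug 56 x 56 mm; sides along its x and y axes; fits its tub at any quarter turn. Starts plug down on the bench, 80 g. Origin: centre of the plug's underside, z up. From it: plug 0 to 8 mm, flat plate 8 to 13 mm, centred grey upright bar grip (44 mm along x, 12 mm wide) 13 to 37 mm. The plug has 8 mm play each side in the mouth.
- lid_oblong: White oblong lid: plate 128 mm (x) by 76 mm (y), plug 92 x 40 mm; fits its tub either way round. Starts plug down on the bench, 80 g. Origin: centre of the plug's underside, z up. From it: plug 0 to 8 mm, flat plate 8 to 13 mm, centred grey upright bar grip (44 mm along x, 12 mm wide) 13 to 37 mm. The plug has 8 mm play each side in the mouth.
- beaker: Empty glass beaker, 50 mm across, 68 mm high, loose, standing among the tubs; to be left alone. Origin: centre of its underside.
- calculator: Black pocket calculator, 115 (x) x 72 (y) x 18 mm, loose, lying among the tubs; to be left alone. Origin: centre of its underside.
Things that resemble listed ones, but are neither listed nor needed, are in the scene too. What is shaped like the lid_round_small but blue is not meant. What is shaped like the lid_oblong but brown is not meant.

How it is judged:
By the outcome, as a careful person would: the job done as asked, in the order asked, and still so for the second after the job is handed in, with the robot touching nothing.
It also fails if it takes over 106 s, if anything falls off the work surface, if the arm or the gripper's body presses on something with over 40 N, if the wrist force passes 120 N, or if a joint passes its speed limit or range.

ROBOT

A 7-joint arm with a two-finger parallel gripper is mounted at the origin on the work surface. World frame = base frame: x ahead of the robot, y to its left, z up, the work surface at z = 0. Lengths are in m, angles in rad, forces in N, time in s.
With the tool pointing down it reaches from about 0.4 to 0.875 m from the base axis. Payload 19.3 kg.
Tool frame: the origin (TCP) lies on the centre line of the jaws, within the pads' length; the fingertips stand 25 mm ahead of it and the grasp point (between the pads) lies 6 mm ahead of it; z points along the fingers, y is the line along which they close (so a half turn about z gives the same grasp; the last joint's range is limited). The gripper opens to 85 mm and grips with 20 to 120 N. Pads are 22 mm wide; open, the fingers measure 114 mm over their backs; the gripper's body (76 mm by 85 mm) begins 54 mm behind the grasp point. The pads swing forward as they close: fully open they stand 13 mm farther back than shut.
Start: joints at [-1.386, 0.521, -0.036, 1.599, 0.021, 1.021, -0.113], TCP at [0.158, 0.605, 0.256] pointing down, gripper open.
Joint ranges: [-2.91, 2.91], [-0.3, 2.13], [-1.5, 1.42], [0.17, 2.43], [-1.26, 4.41], [0.16, 1.93], [-2.52, 2.52]. Speed limits (rad/s): [1.89, 1.89, 2.39, 2.39, 3.01, 3.01, 3.01].

INTERFACE

Orientations are given as a 3x3 rotation matrix whose columns are the frame's x, y, z axes.
In Python, from station import manip, eyes gives the robot as it stands. The module is installed in compiled form; this text tells all that it offers.
- The arm moves only by the tool move_arm, never from a script. Its argument "targets" is a list of rows, each a list of 3 entries, a list of its own where there are three numbers: the shift along the tool's x, y, z normalised to -1 to 1, where 1 is 0.25 m, then the turn, a rotation vector about the tool's x, y, z normalised to -1 to 1, where 1 is 120 degrees, then the finger opening in mm, from 0 to 85.4. In form: [[[dx, dy, dz], [ax, ay, az], gripper], ...]. A call has 1 to 5 rows; each row is the pose to reach, as a shift and turn from the pose commanded when the call began, along the tool's axes at that moment; what a row does not reach only later rows make up. A row lasts 1/10 s, in which the tool goes at most 50 mm and 8.59 degrees, less where a joint would pass 70% of its speed; a pose out of reach is approached as far as the arm can. A call with a number of a shift or a turn outside -1 to 1 is refused whole. A call with a gripper value outside its range is refused whole. The fingers move at their own pace and stop on an object; the grip force is fixed at half the most. Time passes only in rows, so rows that repeat a pose let the fingers close. It gives the time, the measured TCP pose, the force, the opening and the grip force at its end, in the units of the state.
- manip.read_state(): the state, without advancing time (a new reading comes with each control period).
- eyes.camera(name): name is "side" or "top" or "wrist"; returns a dict with "color" (420x560x3 uint8, red, green, blue), "range_z" (420x560 float32, m along the optical axis (not along the pixel's ray), 0 where there is no reading), "fx", "fy", "cx", "cy" (pixels), "xyz" and "attitude" of the camera in the world. Camera axes: x right, y up, looking along -z (the intrinsics and any distortion apply to the point x, -y, -z); pixel columns grow to the right and rows downward; lengths in m; the calibration is good to about 2 mm. A picture is of the moment at which its call begins.
- manip.sign_off(): hands the job in; it is judged then, once.
Trained networks look in a picture, given as the dict that the camera call returned (one of the last four; its "shot" number tells which), for a name from the list of things; names that differ only in an ending like _2 or _b are one class to them, and where a whole thing is asked for, a point or a joint stands for the part that bears it (a point fixed in the world has none). Each returns a list of dicts, best first, with "score" (0 to 1); they miss things now and then, are a little off and sometimes report something else, mostly with a low value. They report only what shows in the picture. A call takes as long as a camera call. They do not tell look-alikes from the thing itself.
- eyes.spot_in(picture, thing): "bbox" ([left, top, right, bottom] in pixels, round what is visible of it).
- eyes.place_of(picture, thing): "location" ([row, column] in pixels: a listed point, or the origin of a listed thing).
The state is a dict: "time": time; "joints": joint angles; "dq": joint speeds; "effort": joint torques, N m; "tcp_pos": TCP position; "orientation": TCP orientation; "contact_force": force on the tool from outside, world axes, zero at the start; "ft_torque": the same for the moment, N m; "opening": opening from 0.0 (shut) to 1.0 (fully open); "finger_force": force on a finger pad.
Only numpy, scipy, OpenCV 4.12 (cv2) and the standard library are available. Lean on these libraries where they do the work, as an engineer would, in place of code of your own. Each camera call takes 0.05 s, during which the arm holds its last target. There are 200 camera calls.

## Working session

There is one attempt and no reset: what is moved stays moved. The work goes in short steps, Python scripts to look and compute and a tool call to move; the robot and the scene stay as the last step left them, time stands still between calls to the robot, and variables do not carry over. Pictures are saved under pics/ and viewed, at most 14 in all, crops included, and the job is handed in when it is done.

Besides the shell and the picture viewer there is one more tool, called after "Request:" as a command line: name --argument value ..., lists and objects as JSON in quotes. move_arm: Moves the arm, as the interface text tells. Scaled input: -1 to 1 covers 0.25 m each way for a shift and 120 degrees each way for a turn. Its arguments: {"type":"object","properties":{"targets":{"type":"array"}},"required":["targets"]}

```bash
mkdir -p pics
cat > h.py <<'E'
import numpy as np, cv2
from station import manip, eyes
def save(p,n): cv2.imwrite(f'pics/{n}.png', cv2.cvtColor(p['color'],cv2.COLOR_RGB2BGR))
def cloud(p):
    z=p['range_z']; h,w=z.shape; c,r=np.meshgrid(np.arange(w),np.arange(h))
    P=np.stack([(c-p['cx'])/p['fx']*z,-(r-p['cy'])/p['fy']*z,-z],-1)
    W=P@np.array(p['attitude']).T+np.array(p['xyz']); W[z<=0]=np.nan
    return W
E
python3 - <<'E'
from h import *
s=manip.read_state(); print(s['time'],s['tcp_pos'],s['orientation'],s['contact_force'])
for n in ['top','side']:
    p=eyes.camera(n); save(p,n+'0'); print(n,p['fx'],p['cx'],p['cy'],p['xyz'],np.round(p['attitude'],3).tolist(),[k for k in p])
    W=cloud(p); np.save(n+'.npy',W); np.save(n+'c.npy',p['color'])
    for t in ['tub_round_large','tub_round_small','tub_square','tub_oblong','lid_round_large','lid_round_small','lid_square','lid_oblong','beaker','calculator']:
        print(t,[(round(d['score'],2),np.round(d['bbox']).astype(int).tolist()) for d in eyes.spot_in(p,t)[:3]])
print(manip.read_state()['time'])
E
```

```text
0.0 [0.15746937 0.60453172 0.25573294] [[-9.67713143e-01  2.52053993e-01 -2.41264285e-04]
 [ 2.52054105e-01  9.67712541e-01 -1.07967381e-03]
 [-3.86616214e-05 -1.10562619e-03 -9.99999388e-01]] [ 0.4837687   0.15983542 -0.01180555]
top 518.1296766752812 270.3050883128842 212.0864537620777 [0.46983542 0.01055041 1.45012539] [[-0.026, 0.999, -0.048], [-1.0, -0.026, -0.006], [-0.007, 0.048, 0.999]] ['color', 'range_z', 'fx', 'fy', 'cx', 'cy', 'xyz', 'attitude', 'shot']
tub_round_large [(0.59, [161, 257, 200, 294])]
tub_round_small [(0.78, [226, 234, 252, 261])]
tub_square [(0.71, [298, 231, 335, 261])]
tub_oblong [(0.74, [92, 207, 133, 254]), (0.61, [294, 138, 330, 186])]
lid_round_large [(0.81, [362, 160, 405, 197])]
lid_round_small [(0.77, [163, 168, 192, 198])]
lid_square [(0.68, [406, 195, 453, 239])]
lid_oblong [(0.75, [218, 139, 265, 187]), (0.58, [372, 250, 387, 266]), (0.56, [101, 138, 147, 184])]
beaker [(0.78, [372, 252, 392, 267]), (0.27, [163, 168, 193, 197])]
calculator [(0.72, [94, 206, 135, 253])]
side 424.96669955534367 275.62117585331913 210.20575552666705 [ 0.17900083 -0.79989178  1.00062223] [[0.92, 0.29, -0.265], [-0.392, 0.694, -0.604], [0.009, 0.659, 0.752]] ['color', 'range_z', 'fx', 'fy', 'cx', 'cy', 'xyz', 'attitude', 'shot']
tub_round_large [(0.93, [186, 143, 222, 182])]
tub_round_small [(0.96, [228, 172, 253, 200])]
tub_square [(0.74, [248, 218, 282, 256])]
tub_oblong [(0.55, [312, 192, 353, 237])]
lid_round_large [(0.98, [329, 256, 370, 296])]
lid_round_small [(0.78, [260, 140, 280, 158])]
lid_square [(0.9, [312, 305, 361, 351])]
lid_oblong [(0.91, [260, 108, 284, 132]), (0.84, [287, 160, 324, 193])]
beaker [(0.67, [261, 276, 281, 305])]
calculator [(0.79, [205, 120, 237, 137])]
1.1
```

View top.

Run:
```python
import cv2
a=cv2.imread('pics/top0.png')[110:310,70:470]; cv2.imwrite('pics/top0x2.png',cv2.resize(a,None,fx=2,fy=2,interpolation=cv2.INTER_CUBIC))
```

```text
(no output)
```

View pics/top0x2.png

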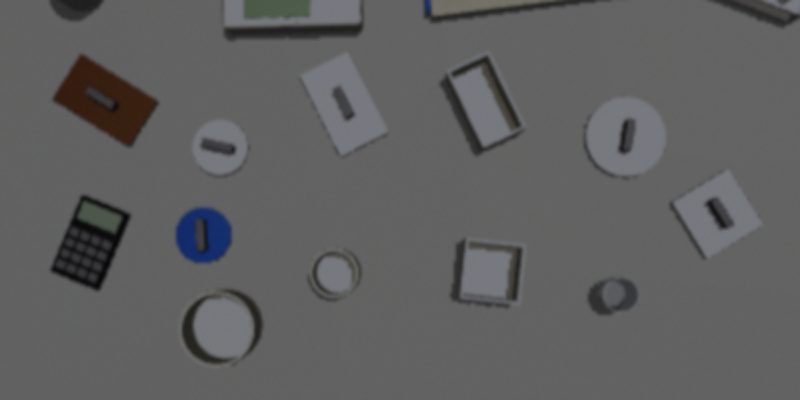

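View pics/side0.png

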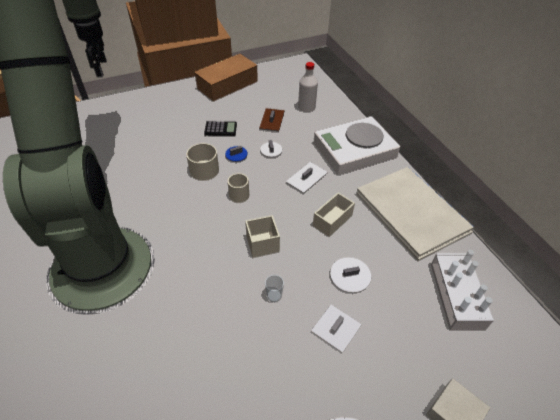

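The top crop (2x, offset 70,110) and the side view show the layout clearly. Candidates in crop pixels:
- **Small round lid:** white at (220,147) or blue at (203,235). The white one is meant.
- **Oblong lid:** white at (343,104) or brown at (105,100). The white one is meant.
- **Tubs:** large round (222,327), small round (334,273), square (490,271), oblong (484,103).
- **Other lids:** large round (625,137), square (717,213).
- **Obstacles:** beaker (612,295), calculator (90,242).

Next I'll measure their poses.

```bash
cat > meas.py <<'E'
from h import *
W=np.load('top.npy'); C=np.load('topc.npy').astype(int)
B=dict(tub_round_large=[155,250,206,300],tub_round_small=[220,228,256,266],tub_square=[292,225,338,266],tub_oblong=[288,132,334,190],
 lid_round_large=[356,154,409,203],lid_round_small=[160,162,198,202],lid_square=[400,189,457,243],lid_oblong=[214,132,268,192])
H=dict(tub_round_large=.08,tub_round_small=.07,tub_square=.075,tub_oblong=.06)
for n,(a,b,c,d) in B.items():
    w=W[b:d,a:c].reshape(-1,3); w=w[~np.isnan(w[:,0])]
    h=H.get(n,.013)
    q=w[(w[:,2]>h-.012)&(w[:,2]<h+.012)] if n in H else w[(w[:,2]>.007)&(w[:,2]<.05)]
    r=cv2.minAreaRect((q[:,:2]*1000).astype(np.float32)); cc=cv2.minEnclosingCircle((q[:,:2]*1000).astype(np.float32))
    print(n,len(q),'medz',np.round(np.median(q[:,2]),4),'rect',np.round(r[0],1),np.round(r[1],1),round(r[2],1),'circ',np.round(cc[0],1),round(cc[1],1))
    if n not in H:
        g=w[w[:,2]>.025]; r=cv2.minAreaRect((g[:,:2]*1000).astype(np.float32)); print('   grip',len(g),np.round(r[0],1),np.round(r[1],1),round(r[2],1),np.round(g[:,2].max(),3))
for n,(a,b,c,d) in dict(beaker=[364,244,396,272],calc=[90,200,138,258]).items():
    w=W[b:d,a:c].reshape(-1,3); q=w[w[:,2]>.01]; r=cv2.minAreaRect((q[:,:2]*1000).astype(np.float32)); print(n,len(q),np.round(r[0]),np.round(r[1]),r[2],q[:,2].max())
print('bench',np.nanmedian(W[240:300,400:470,2]), np.nanmedian(W[200:230,260:290,2]))
E
python3 meas.py
```

```text
tub_round_large 226 medz 0.0775 rect [376.9 265.5] [98.6 97.7] 88.3 circ [376.8 266.1] 50.3
tub_round_small 120 medz 0.0688 rect [446.4 109.7] [64.2 61.2] 88.5 circ [446.4 110.1] 33.1
tub_square 199 medz 0.0731 rect [ 443.5 -100.7] [80.4 80. ] 82.2 circ [ 443.7 -100.4] 55.6
tub_oblong 242 medz 0.0582 rect [675.1 -99.6] [116.4  65.2] 24.0 circ [674.8 -98.7] 65.6
lid_round_large 1179 medz 0.012 rect [ 630.5 -297.4] [125.8 123.4] 87.1 circ [ 631.1 -297. ] 72.2
   grip 82 [ 624.  -296.3] [13.  42.3] 80.3 0.041
lid_round_small 576 medz 0.0128 rect [631.3 267. ] [88.6 85. ] 14.9 circ [638.9 263.8] 53.2
   grip 71 [624.5 268.4] [42.8 12.3] 77.4 0.043
lid_square 1054 medz 0.0123 rect [ 523.6 -425.2] [141.2 136.2] 0.8 circ [ 530.1 -426.3] 92.7
   grip 84 [ 513.3 -418.5] [43.8 13.1] 29.9 0.041
lid_oblong 1163 medz 0.0121 rect [675.3 107.7] [156.5 103.6] 26.1 circ [676.9 104.6] 80.1
   grip 71 [680.8  95.1] [44.5 11.1] 25.1 0.042
beaker 196 [ 407. -271.] [47. 46.] 88.47349548339844 0.07209694311132431
calc 1042 [498. 454.] [ 91. 121.] 75.84945678710938 0.02665029507246075
bench -0.0015262449186197458 -0.001225357082426548
```

```bash
cat > plan.py <<'E'
import sys
from h import *
from scipy.spatial.transform import Rotation as R
# args: x,y,z(mm),yaw(deg) waypoints; prints one row per call (repeat it 5x)
s=manip.read_state(); p=np.array(s['tcp_pos']); A=np.array(s['orientation'])
print('t',round(s['time'],2),'tcp',np.round(p*1000,1),'yaw',round(np.degrees(np.arctan2(A[1,0],A[0,0])),1),'open',round(s['opening'],3),'F',np.round(s['contact_force'],1),'ff',s['finger_force'])
for a in sys.argv[1:]:
    x,y,z,w=map(float,a.split(',')); w=np.radians(w); t=np.array([x,y,z])/1000
    D=np.array([[np.cos(w),np.sin(w),0],[np.sin(w),-np.cos(w),0],[0,0,-1]])
    rv=R.from_matrix(A.T@D).as_rotvec(); n=int(np.ceil(max(np.linalg.norm(t-p)/.245,np.degrees(np.linalg.norm(rv))/42.5,.01)))
    p0,A0=p,A
    for k in range(1,n+1):
        q=p0+(t-p0)*k/n; Q=A0@R.from_rotvec(rv*k/n).as_matrix()
        sh=np.round(A.T@(q-p)/.25,3); r=np.round(R.from_matrix(A.T@Q).as_rotvec()/np.radians(120),3)
        print(a,'|',[sh.tolist(),r.tolist()])
        p=p+A@(sh*.25); A=A@R.from_rotvec(r*np.radians(120)).as_matrix()
E
python3 plan.py 624.5,268.4,180,77.4 624.5,268.4,44,77.4
```

```text
t 1.1 tcp [157.6 604.8 256.3] yaw 165.4 open 0.998 F [ 0.6 -0.2 -1. ] ff 0.0
624.5,268.4,180,77.4 | [[-0.716, -0.277, 0.102], [0.0, 0.0, 0.244]]
624.5,268.4,180,77.4 | [[-0.759, 0.108, 0.101], [0.0, -0.0, 0.245]]
624.5,268.4,180,77.4 | [[-0.609, 0.467, 0.102], [0.0, -0.0, 0.244]]
624.5,268.4,44,77.4 | [[0.0, 0.0, 0.544], [0.0, -0.0, 0.0]]
```

Request:
move_arm --targets '[[[-0.716, -0.277, 0.102], [0, 0, 0.244], 60], [[-0.716, -0.277, 0.102], [0, 0, 0.244], 60], [[-0.716, -0.277, 0.102], [0, 0, 0.244], 60], [[-0.716, -0.277, 0.102], [0, 0, 0.244], 60], [[-0.716, -0.277, 0.102], [0, 0, 0.244], 60]]'

```text
time: 1.6
tcp_pos: [0.3184, 0.4885, 0.2305]
orientation: [[-0.714, 0.7, 0.002], [0.7, 0.714, -0.002], [-0.003, -0.0, -1.0]]
contact_force: [-0.6, 0.7, -0.3]
opening: 0.701
finger_force: 0.0
```

Request:
move_arm --targets '[[[-0.759, 0.108, 0.101], [0, 0, 0.245], 60], [[-0.759, 0.108, 0.101], [0, 0, 0.245], 60], [[-0.759, 0.108, 0.101], [0, 0, 0.245], 60], [[-0.759, 0.108, 0.101], [0, 0, 0.245], 60], [[-0.759, 0.108, 0.101], [0, 0, 0.245], 60]]'

```text
time: 2.1
tcp_pos: [0.4732, 0.3759, 0.2051]
orientation: [[-0.279, 0.96, 0.002], [0.96, 0.279, -0.002], [-0.003, 0.001, -1.0]]
contact_force: [-1.4, 0.3, -0.0]
opening: 0.705
finger_force: 0.0
```

Request:
move_arm --targets '[[[-0.609, 0.467, 0.102], [0, 0, 0.244], 60], [[-0.609, 0.467, 0.102], [0, 0, 0.244], 60], [[-0.609, 0.467, 0.102], [0, 0, 0.244], 60], [[-0.609, 0.467, 0.102], [0, 0, 0.244], 60], [[-0.609, 0.467, 0.102], [0, 0, 0.244], 60]]'

```text
time: 2.6
tcp_pos: [0.6279, 0.2633, 0.1791]
orientation: [[0.225, 0.974, 0.001], [0.974, -0.225, -0.003], [-0.003, 0.002, -1.0]]
contact_force: [-1.1, -0.9, -0.2]
opening: 0.7
finger_force: 0.0
```

Request:
move_arm --targets '[[[0, 0, 0], [0, 0, 0], 60], [[0, 0, 0], [0, 0, 0], 60]]'

```text
time: 2.8
tcp_pos: [0.6236, 0.2697, 0.18]
orientation: [[0.215, 0.977, -0.001], [0.977, -0.215, 0.001], [0.001, -0.001, -1.0]]
contact_force: [0.4, 0.5, 1.4]
opening: 0.702
finger_force: 0.0
```

```bash
python3 - <<'E'
from h import *
p=eyes.camera('wrist'); save(p,'w1'); W=cloud(p); print(p['xyz'])
m=(W[...,2]>.022)&(W[...,2]<.05); 
n,l,st,ce=cv2.connectedComponentsWithStats(m.astype(np.uint8))
for i in range(1,n):
    if st[i,4]>150:
        g=W[l==i]; r=cv2.minAreaRect((g[:,:2]*1000).astype(np.float32)); print(st[i],np.round(r[0],1),np.round(r[1],1),round(r[2],1),np.percentile(g[:,2],95), p['color'][l==i].mean(0))
E
python3 plan.py 624.5,268.4,44,77.4
```

```text
[0.64055211 0.34710616 0.29846711]
[311   0  21  19 273] [687.6 412.9] [ 8.5 13.7] 79.1 0.0388040896191096 [68.53846154 64.08424908 65.01831502]
[ 454  157  106  177 3458] [797.8 197.7] [181.   78.2] 59.1 0.048917095154264664 [70.35193754 66.78050896 65.45662233]
[276 177  14  51 665] [626.7 269.4] [44.3 11.8] 77.0 0.03893557268763646 [84.40451128 81.30977444 83.04210526]
[119 190  55  28 796] [504.9 294.8] [44.6 12.2] 3.2 0.03865821731006182 [48.15326633 47.09296482 51.74748744]
[   0  207   92   93 2256] [408.3 275.7] [39.9 97.1] 17.8 0.04886500850359112 [72.87721631 68.44370567 60.59308511]
[   0  268   45   44 1078] [352.  235.6] [14.8 62.3] 50.2 0.048576878711960134 [74.56493506 69.9109462  61.77922078]
[128 381  39  26 698] [437.7  87.5] [11.8 40.8] 62.4 0.04915686957924488 [74.95415473 70.39971347 62.16905444]
[537 383  23  27 322] [885.7 -23. ] [21.7 30.1] 37.4 0.03350740413756022 [67.21118012 75.62111801 92.01242236]
t 2.85 tcp [623.5 269.9 180.2] yaw 77.6 open 0.701 F [-0.7  0.2 -0.4] ff 0.0
624.5,268.4,44,77.4 | [[-0.005, 0.006, 0.545], [-0.0, -0.0, 0.001]]
```

View pics/w1.png

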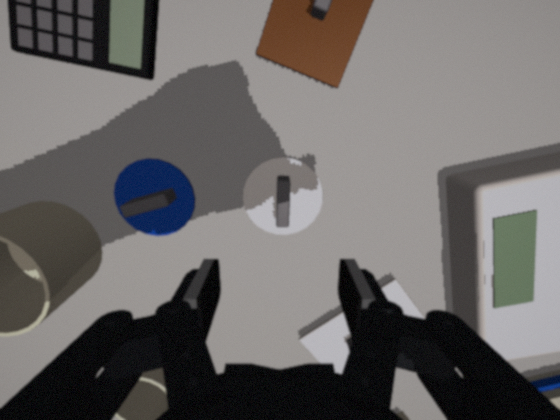

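The wrist view shows the white small lid at (283,197), centred between the fingers, with the blue one at (155,197). I'll descend on the white one and grip it.

Request:
move_arm --targets '[[[-0.002, 0.009, 0.2], [0, 0, 0], 60], [[-0.002, 0.009, 0.38], [0, 0, 0], 60], [[-0.002, 0.009, 0.48], [0, 0, 0], 60], [[-0.002, 0.009, 0.53], [0, 0, 0], 60], [[-0.002, 0.009, 0.545], [0, 0, 0], 60]]'

```text
time: 3.35
tcp_pos: [0.6258, 0.2681, 0.0432]
orientation: [[0.216, 0.976, -0.001], [0.976, -0.216, -0.0], [-0.0, -0.001, -1.0]]
contact_force: [0.5, 0.5, 0.6]
opening: 0.7
finger_force: 0.0
```

Request:
move_arm --targets '[[[0, 0, 0], [0, 0, 0], 0], [[0, 0, 0], [0, 0, 0], 0], [[0, 0, 0], [0, 0, 0], 0], [[0, 0, 0], [0, 0, 0], 0], [[0, 0, 0], [0, 0, 0], 0]]'

```text
time: 3.85
tcp_pos: [0.6271, 0.2677, 0.0452]
orientation: [[0.217, 0.976, 0.001], [0.976, -0.217, 0.001], [0.001, 0.001, -1.0]]
contact_force: [-2.7, -0.4, 7.7]
opening: 0.117
finger_force: 59.1
```

Request:
move_arm --targets '[[[0, 0, 0], [0, 0, 0], 0], [[0, 0, -0.15], [0, 0, 0], 0], [[0, 0, -0.35], [0, 0, 0], 0], [[0, 0, -0.5], [0, 0, 0], 0], [[0, 0, -0.545], [0, 0, 0], 0]]'

```text
time: 4.35
tcp_pos: [0.6281, 0.2678, 0.1852]
orientation: [[0.218, 0.976, 0.006], [0.976, -0.218, 0.003], [0.004, 0.005, -1.0]]
contact_force: [0.1, 0.2, -1.7]
opening: 0.122
finger_force: 59.0
```

```bash
python3 plan.py 446.4,109.9,180,77.4 446.4,109.9,107,77.4
```

```text
t 4.35 tcp [628.1 267.8 185.2] yaw 77.4 open 0.122 F [ 0.1  0.2 -1.7] ff 59.034088253974915
446.4,109.9,180,77.4 | [[-0.775, -0.572, 0.015], [0.002, -0.002, 0.0]]
446.4,109.9,107,77.4 | [[0.0, -0.0, 0.292], [0.0, 0.0, 0.0]]
```

Request:
move_arm --targets '[[[-0.25, -0.18, 0], [0, 0, 0], 0], [[-0.45, -0.34, 0], [0, 0, 0], 0], [[-0.63, -0.47, 0], [0, 0, 0], 0], [[-0.73, -0.54, 0], [0, 0, 0], 0], [[-0.775, -0.572, 0], [0, 0, 0], 0]]'

```text
time: 4.85
tcp_pos: [0.4425, 0.1078, 0.1801]
orientation: [[0.218, 0.976, -0.0], [0.976, -0.218, 0.0], [0.0, -0.0, -1.0]]
contact_force: [1.0, 0.1, -0.9]
opening: 0.122
finger_force: 59.1
```

Request:
move_arm --targets '[[[0, 0, 0], [0, 0, 0], 0], [[0, 0, 0], [0, 0, 0], 0], [[0, 0, 0], [0, 0, 0], 0]]'

```text
time: 5.15
tcp_pos: [0.4455, 0.11, 0.1802]
orientation: [[0.217, 0.976, 0.001], [0.976, -0.217, 0.0], [0.001, 0.001, -1.0]]
contact_force: [0.9, -0.2, -1.5]
opening: 0.122
finger_force: 59.1
```

```bash
python3 plan.py 446.4,109.9,107,77.4
python3 - <<'E'
from h import *
p=eyes.camera('wrist'); save(p,'w2'); p=eyes.camera('side'); cv2.imwrite('pics/s2.png',cv2.resize(cv2.cvtColor(p['color'],cv2.COLOR_RGB2BGR)[120:280,160:380],None,fx=3,fy=3))
E
```

```text
t 5.15 tcp [445.5 110.  180.2] yaw 77.5 open 0.122 F [ 0.9 -0.2 -1.5] ff 59.0787273645401
446.4,109.9,107,77.4 | [[0.0, 0.003, 0.293], [0.0, -0.0, 0.001]]
```

View pics/w2.png

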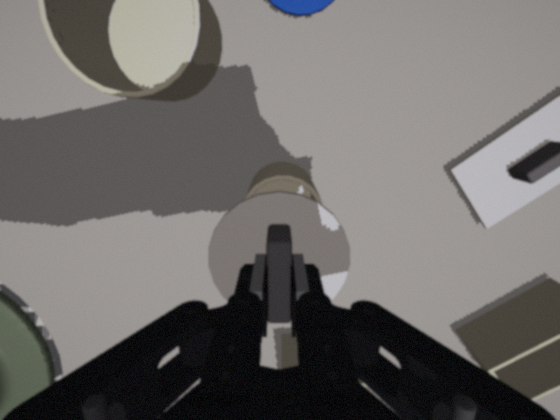

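The lid is held level at (279,255), with the small tub below it at about (283,185). I'll lower it and release.

Request:
move_arm --targets '[[[0, 0.003, 0.12], [0, 0, 0], 0], [[0, 0.003, 0.2], [0, 0, 0], 0], [[0, 0.003, 0.25], [0, 0, 0], 0], [[0, 0.003, 0.28], [0, 0, 0], 0], [[0, 0.003, 0.29], [0, 0, 0], 0]]'

```text
time: 5.75
tcp_pos: [0.4455, 0.1093, 0.107]
orientation: [[0.217, 0.976, -0.001], [0.976, -0.217, -0.0], [-0.001, -0.001, -1.0]]
contact_force: [-10.0, -1.7, 44.6]
opening: 0.121
finger_force: 65.2
```

Request:
move_arm --targets '[[[0, 0, 0], [0, 0, 0], 0], [[0, 0, 0], [0, 0, 0], 0], [[0, 0, 0], [0, 0, 0], 60], [[0, 0, 0], [0, 0, 0], 60], [[0, 0, 0], [0, 0, 0], 60]]'

```text
time: 6.25
tcp_pos: [0.4457, 0.1093, 0.1077]
orientation: [[0.217, 0.976, 0.0], [0.976, -0.217, 0.0], [0.0, 0.0, -1.0]]
contact_force: [-0.1, 0.4, 0.1]
opening: 0.629
finger_force: 0.0
```

Request:
move_arm --targets '[[[0, 0, 0], [0, 0, 0], 60], [[0, 0, -0.1], [0, 0, 0], 60], [[0, 0, -0.2], [0, 0, 0], 60], [[0, 0, -0.27], [0, 0, 0], 60], [[0, 0, -0.29], [0, 0, 0], 60]]'

```text
time: 6.75
tcp_pos: [0.4461, 0.1095, 0.1816]
orientation: [[0.217, 0.976, 0.002], [0.976, -0.217, 0.001], [0.002, 0.002, -1.0]]
contact_force: [-0.3, 0.3, -0.1]
opening: 0.704
finger_force: 0.0
```

```bash
python3 - <<'E'
from h import *
p=eyes.camera('top'); W=cloud(p); np.save('top2.npy',W)
p=eyes.camera('side'); S=cloud(p); save(p,'s3')
for W in (W,S):
    q=W.reshape(-1,3); q=q[(abs(q[:,0]-.446)<.06)&(abs(q[:,1]-.110)<.06)]
    pl=q[(q[:,2]>.065)&(q[:,2]<.085)]; r=cv2.minAreaRect((pl[:,:2]*1000).astype(np.float32)); print(len(pl),np.median(pl[:,2]),r)
E
python3 plan.py 680.8,95.1,180,25.1
```

```text
0 nan ((0.0, 0.0), (0.0, 0.0), 0.0)
321 0.07350378246195988 ((445.01910400390625, 107.94174194335938), (79.28790283203125, 74.35131072998047), 71.3932876586914)
t 6.85 tcp [445.7 109.5 180.4] yaw 77.5 open 0.703 F [ 0.1 -0.1 -0.5] ff 0.0
680.8,95.1,180,25.1 | [[0.074, 0.465, 0.001], [0.0, -0.0, 0.218]]
680.8,95.1,180,25.1 | [[0.272, 0.385, 0.001], [0.0, -0.001, 0.218]]
  return _methods._mean(a, axis=axis, dtype=dtype,
  ret = ret.dtype.type(ret / rcount)
```

Request:
move_arm --targets '[[[0.074, 0.465, 0], [0, 0, 0.218], 60], [[0.074, 0.465, 0], [0, 0, 0.218], 60], [[0.074, 0.465, 0], [0, 0, 0.218], 60], [[0.074, 0.465, 0], [0, 0, 0.218], 60], [[0.074, 0.465, 0], [0, 0, 0.218], 60]]'

```text
time: 7.35
tcp_pos: [0.5622, 0.1017, 0.1786]
orientation: [[0.624, 0.781, -0.002], [0.781, -0.624, -0.001], [-0.002, -0.001, -1.0]]
contact_force: [-0.2, -0.3, 0.2]
opening: 0.701
finger_force: 0.0
```

Request:
move_arm --targets '[[[0.272, 0.385, 0], [0, 0, 0.218], 60], [[0.272, 0.385, 0], [0, 0, 0.218], 60], [[0.272, 0.385, 0], [0, 0, 0.218], 60], [[0.272, 0.385, 0], [0, 0, 0.218], 60], [[0.272, 0.385, 0], [0, 0, 0.218], 60]]'

```text
time: 7.85
tcp_pos: [0.6795, 0.0948, 0.1792]
orientation: [[0.904, 0.427, -0.002], [0.427, -0.904, -0.0], [-0.002, -0.001, -1.0]]
contact_force: [-1.1, 0.0, -0.6]
opening: 0.701
finger_force: 0.0
```

Request:
move_arm --targets '[[[0, 0, 0], [0, 0, 0], 60], [[0, 0, 0], [0, 0, 0], 60], [[0, 0, 0], [0, 0, 0], 60]]'

```text
time: 8.15
tcp_pos: [0.6802, 0.0951, 0.1804]
orientation: [[0.905, 0.426, 0.0], [0.426, -0.905, 0.001], [0.0, -0.0, -1.0]]
contact_force: [0.1, -1.0, -0.8]
opening: 0.705
finger_force: 0.0
```

```bash
cat > wl.py <<'E'
from h import *
p=eyes.camera('wrist'); W=cloud(p); t=np.array(manip.read_state()['tcp_pos'])
m=(W[...,2]>.022)&(W[...,2]<.05); n,l,st,ce=cv2.connectedComponentsWithStats(m.astype(np.uint8))
for i in range(1,n):
    g=W[l==i]
    if st[i,4]>150 and np.linalg.norm(g.mean(0)[:2]-t[:2])<.05:
        r=cv2.minAreaRect((g[:,:2]*1000).astype(np.float32)); print('grip',np.round(r[0],1),np.round(r[1],1),round(r[2],1),np.percentile(g[:,2],95))
E
python3 wl.py; python3 plan.py 680.8,95.1,46,25.1
```

```text
grip [683.   95.3] [43.4 11.8] 25.3 0.03877695053247036
t 8.2 tcp [680.3  95.  180.4] yaw 25.2 open 0.708 F [1.5 0.2 0. ] ff 0.0
680.8,95.1,46,25.1 | [[0.002, 0.001, 0.538], [-0.0, -0.0, 0.001]]
```

Request:
move_arm --targets '[[[0.006, 0.003, 0.2], [0, 0, 0], 60], [[0.006, 0.003, 0.38], [0, 0, 0], 60], [[0.006, 0.003, 0.48], [0, 0, 0], 60], [[0.006, 0.003, 0.525], [0, 0, 0], 60], [[0.006, 0.003, 0.538], [0, 0, 0], 60]]'

```text
time: 8.7
tcp_pos: [0.6821, 0.0947, 0.045]
orientation: [[0.905, 0.425, -0.001], [0.425, -0.905, -0.0], [-0.001, -0.0, -1.0]]
contact_force: [-1.9, 0.0, 0.2]
opening: 0.706
finger_force: 0.0
```

Request:
move_arm --targets '[[[0, 0, 0], [0, 0, 0], 0], [[0, 0, 0], [0, 0, 0], 0], [[0, 0, 0], [0, 0, 0], 0], [[0, 0, 0], [0, 0, 0], 0], [[0, 0, 0], [0, 0, 0], 0]]'

```text
time: 9.2
tcp_pos: [0.6829, 0.0948, 0.0468]
orientation: [[0.905, 0.424, 0.002], [0.424, -0.905, 0.0], [0.002, 0.0, -1.0]]
contact_force: [-1.8, -0.4, 8.3]
opening: 0.124
finger_force: 61.0
```

Request:
move_arm --targets '[[[0, 0, 0], [0, 0, 0], 0], [[0, 0, -0.15], [0, 0, 0], 0], [[0, 0, -0.35], [0, 0, 0], 0], [[0, 0, -0.5], [0, 0, 0], 0], [[0, 0, -0.54], [0, 0, 0], 0]]'

```text
time: 9.7
tcp_pos: [0.6839, 0.0947, 0.1855]
orientation: [[0.905, 0.424, 0.006], [0.424, -0.905, 0.001], [0.006, 0.001, -1.0]]
contact_force: [0.1, -0.4, -0.8]
opening: 0.121
finger_force: 59.9
```

Request:
move_arm --targets '[[[0, 0, 0], [0, 0, 0], 0], [[0, 0, 0], [0, 0, 0], 0]]'

```text
time: 9.9
tcp_pos: [0.6818, 0.0951, 0.1795]
orientation: [[0.905, 0.425, -0.001], [0.425, -0.905, 0.0], [-0.001, -0.001, -1.0]]
contact_force: [-0.2, 1.8, -1.0]
opening: 0.12
finger_force: 59.9
```

```bash
python3 plan.py 675,-99.4,180,24
```

```text
t 9.9 tcp [681.8  95.1 179.5] yaw 25.1 open 0.12 F [-0.2  1.8 -1. ] ff 59.91302132606506
675,-99.4,180,24 | [[-0.355, 0.693, -0.002], [-0.0, 0.0, 0.009]]
```

Request:
move_arm --targets '[[[-0.09, 0.17, 0], [0, 0, 0.009], 0], [[-0.18, 0.36, 0], [0, 0, 0.009], 0], [[-0.27, 0.54, 0], [0, 0, 0.009], 0], [[-0.335, 0.66, 0], [0, 0, 0.009], 0], [[-0.353, 0.694, 0], [0, 0, 0.009], 0]]'

```text
time: 10.4
tcp_pos: [0.6744, -0.1052, 0.1791]
orientation: [[0.916, 0.402, -0.002], [0.402, -0.916, -0.002], [-0.003, 0.001, -1.0]]
contact_force: [0.4, -0.5, -1.3]
opening: 0.121
finger_force: 59.9
```

Request:
move_arm --targets '[[[0, 0, 0], [0, 0, 0], 0], [[0, 0, 0], [0, 0, 0], 0], [[0, 0, 0], [0, 0, 0], 0]]'

```text
time: 10.7
tcp_pos: [0.6762, -0.0977, 0.1798]
orientation: [[0.912, 0.409, -0.001], [0.409, -0.912, 0.001], [-0.0, -0.001, -1.0]]
contact_force: [0.4, 0.0, -0.6]
opening: 0.12
finger_force: 59.9
```

```bash
python3 - <<'E'
from h import *
p=eyes.camera('wrist'); save(p,'w4')
E
python3 plan.py 675.5,-99.4,101,24
```

```text
t 10.75 tcp [676.2 -97.8 180. ] yaw 24.2 open 0.122 F [-0.4  0.1 -1.3] ff 59.90550756454468
675.5,-99.4,101,24 | [[-0.005, 0.005, 0.316], [-0.0, 0.0, 0.001]]
```

View pics/w4.png

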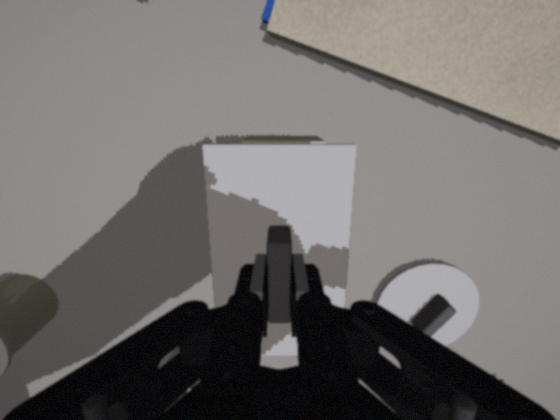

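The oblong lid at (279,240) is held square over its tub, whose far edge shows at (285,140). I'll lower it to just above seating and release.

Request:
move_arm --targets '[[[-0.005, 0.005, 0.12], [0, 0, 0], 0], [[-0.005, 0.005, 0.22], [0, 0, 0], 0], [[-0.005, 0.005, 0.28], [0, 0, 0], 0], [[-0.005, 0.005, 0.308], [0, 0, 0], 0], [[-0.005, 0.005, 0.316], [0, 0, 0], 0]]'

```text
time: 11.25
tcp_pos: [0.6755, -0.101, 0.1013]
orientation: [[0.913, 0.408, -0.0], [0.408, -0.913, -0.0], [-0.0, -0.0, -1.0]]
contact_force: [-0.8, 0.5, -0.2]
opening: 0.119
finger_force: 59.9
```

Request:
move_arm --targets '[[[0, 0, 0], [0, 0, 0], 0], [[0, 0, 0], [0, 0, 0], 0], [[0, 0, 0], [0, 0, 0], 60], [[0, 0, 0], [0, 0, 0], 60], [[0, 0, 0], [0, 0, 0], 60]]'

```text
time: 11.75
tcp_pos: [0.6756, -0.1014, 0.1019]
orientation: [[0.913, 0.407, 0.0], [0.407, -0.913, -0.0], [0.0, 0.0, -1.0]]
contact_force: [-0.3, -0.2, -0.2]
opening: 0.625
finger_force: 0.0
```

Request:
move_arm --targets '[[[0, 0, 0], [0, 0, 0], 60], [[0, 0, -0.1], [0, 0, 0], 60], [[0, 0, -0.2], [0, 0, 0], 60], [[0, 0, -0.29], [0, 0, 0], 60], [[0, 0, -0.315], [0, 0, 0], 60]]'

```text
time: 12.25
tcp_pos: [0.6763, -0.1017, 0.1828]
orientation: [[0.913, 0.407, 0.003], [0.407, -0.913, -0.0], [0.003, 0.002, -1.0]]
contact_force: [0.4, 0.4, 0.3]
opening: 0.698
finger_force: 0.0
```

Request:
move_arm --targets '[[[0, 0, 0], [0, 0, 0], 60], [[0, 0, 0], [0, 0, 0], 60]]'

```text
time: 12.45
tcp_pos: [0.6751, -0.1011, 0.1793]
orientation: [[0.913, 0.407, -0.001], [0.407, -0.913, 0.0], [-0.001, -0.001, -1.0]]
contact_force: [-0.1, 0.4, -0.1]
opening: 0.704
finger_force: 0.0
```

```bash
cat > chk.py <<'E'
import sys
from h import *
x,y,H=map(float,sys.argv[1:4])
for c in sys.argv[4:]:
    q=cloud(eyes.camera(c)).reshape(-1,3); q=q[(abs(q[:,0]-x)<.085)&(abs(q[:,1]-y)<.085)]
    pl=q[(q[:,2]>H-.003)&(q[:,2]<H+.011)]
    if len(pl)<9: continue
    r=cv2.minAreaRect((pl[:,:2]*1000).astype(np.float32)); A=np.c_[pl[:,:2],np.ones(len(pl))]; k=np.linalg.lstsq(A,pl[:,2],rcond=None)[0]
    print(c,len(pl),'z',np.round(np.percentile(pl[:,2],[5,50,95]),4),np.round(r[0],1),np.round(r[1],1),round(r[2],1),'tilt deg',np.degrees(k[:2]).round(1))
E
python3 chk.py .675 -.0994 .06 wrist side; python3 plan.py 514,-418.5,180,29.9
```

```text
wrist 13374 z [0.0648 0.0659 0.0669] [ 674.9 -100.8] [127.8  76.3] 24.1 tilt deg [0. 0.]
side 777 z [0.0601 0.0633 0.0667] [ 674.8 -101.8] [132.1  77.3] 23.5 tilt deg [ 0.1 -0.1]
t 12.55 tcp [ 675.  -101.3  179.1] yaw 24.0 open 0.695 F [ 0.   0.2 -0.6] ff 0.0
514,-418.5,180,29.9 | [[-0.552, 0.448, -0.001], [-0.0, 0.0, -0.024]]
514,-418.5,180,29.9 | [[-0.575, 0.42, -0.002], [-0.0, 0.001, -0.025]]
```

Oblong lid is seated: plate top about 65 mm, flat, 24.1°. Next is the square lid.

Request:
move_arm --targets '[[[-0.552, 0.448, 0], [0, 0, -0.024], 60], [[-0.552, 0.448, 0], [0, 0, -0.024], 60], [[-0.552, 0.448, 0], [0, 0, -0.024], 60], [[-0.552, 0.448, 0], [0, 0, -0.024], 60], [[-0.552, 0.448, 0], [0, 0, -0.024], 60]]'

```text
time: 13.05
tcp_pos: [0.5922, -0.2645, 0.18]
orientation: [[0.894, 0.447, -0.001], [0.447, -0.894, -0.002], [-0.002, 0.001, -1.0]]
contact_force: [0.8, -0.5, 0.4]
opening: 0.703
finger_force: 0.0
```

Request:
move_arm --targets '[[[-0.575, 0.42, 0], [0, 0, -0.025], 60], [[-0.575, 0.42, 0], [0, 0, -0.025], 60], [[-0.575, 0.42, 0], [0, 0, -0.025], 60], [[-0.575, 0.42, 0], [0, 0, -0.025], 60], [[-0.575, 0.42, 0], [0, 0, -0.025], 60]]'

```text
time: 13.55
tcp_pos: [0.5116, -0.4222, 0.1799]
orientation: [[0.869, 0.494, -0.002], [0.494, -0.869, -0.001], [-0.002, 0.0, -1.0]]
contact_force: [1.4, 0.3, 0.5]
opening: 0.702
finger_force: 0.0
```

Request:
move_arm --targets '[[[0, 0, 0], [0, 0, 0], 60], [[0, 0, 0], [0, 0, 0], 60], [[0, 0, 0], [0, 0, 0], 60], [[0, 0, 0], [0, 0, 0], 60]]'

```text
time: 13.95
tcp_pos: [0.5151, -0.4176, 0.1802]
orientation: [[0.866, 0.5, 0.0], [0.5, -0.866, 0.0], [0.0, -0.0, -1.0]]
contact_force: [-0.7, -0.4, -0.1]
opening: 0.705
finger_force: 0.0
```

```bash
python3 wl.py; python3 plan.py 514,-418.5,46,29.9
```

```text
grip [ 515.9 -419.4] [43.2 11.9] 30.0 0.03879610212251115
t 14.0 tcp [ 515.  -417.8  180.3] yaw 30.0 open 0.702 F [ 0.1 -0.2 -0.3] ff 0.0
514,-418.5,46,29.9 | [[-0.005, 0.0, 0.537], [-0.0, -0.0, 0.001]]
```

Request:
move_arm --targets '[[[-0.002, 0.004, 0.2], [0, 0, 0], 60], [[-0.002, 0.004, 0.38], [0, 0, 0], 60], [[-0.002, 0.004, 0.48], [0, 0, 0], 60], [[-0.002, 0.004, 0.525], [0, 0, 0], 60], [[-0.002, 0.004, 0.537], [0, 0, 0], 60]]'

```text
time: 14.5
tcp_pos: [0.5143, -0.4195, 0.0454]
orientation: [[0.867, 0.499, -0.001], [0.499, -0.867, 0.0], [-0.001, -0.001, -1.0]]
contact_force: [-0.3, -0.4, 0.5]
opening: 0.707
finger_force: 0.0
```

Request:
move_arm --targets '[[[0, 0, 0], [0, 0, 0], 0], [[0, 0, 0], [0, 0, 0], 0], [[0, 0, 0], [0, 0, 0], 0], [[0, 0, 0], [0, 0, 0], 0], [[0, 0, 0], [0, 0, 0], 0]]'

```text
time: 15.0
tcp_pos: [0.515, -0.4201, 0.0474]
orientation: [[0.867, 0.499, 0.002], [0.499, -0.867, -0.001], [0.001, 0.001, -1.0]]
contact_force: [-0.9, 1.5, 7.9]
opening: 0.12
finger_force: 59.1
```

Request:
move_arm --targets '[[[0, 0, 0], [0, 0, 0], 0], [[0, 0, -0.15], [0, 0, 0], 0], [[0, 0, -0.35], [0, 0, 0], 0], [[0, 0, -0.5], [0, 0, 0], 0], [[0, 0, -0.54], [0, 0, 0], 0]]'

```text
time: 15.5
tcp_pos: [0.5155, -0.421, 0.186]
orientation: [[0.867, 0.499, 0.005], [0.499, -0.867, -0.003], [0.003, 0.005, -1.0]]
contact_force: [1.3, -1.1, -1.5]
opening: 0.124
finger_force: 59.2
```

Request:
move_arm --targets '[[[0, 0, 0], [0, 0, 0], 0], [[0, 0, 0], [0, 0, 0], 0]]'

```text
time: 15.7
tcp_pos: [0.5143, -0.4192, 0.1801]
orientation: [[0.867, 0.499, -0.001], [0.499, -0.867, 0.001], [-0.0, -0.001, -1.0]]
contact_force: [0.2, -0.6, -1.3]
opening: 0.119
finger_force: 59.2
```

```bash
python3 plan.py 444.2,-100.7,180,-7.8
```

```text
t 15.7 tcp [ 514.3 -419.2  180.1] yaw 29.9 open 0.119 F [ 0.2 -0.6 -1.3] ff 59.23287391662598
444.2,-100.7,180,-7.8 | [[0.196, -0.622, 0.001], [-0.0, 0.0, 0.157]]
444.2,-100.7,180,-7.8 | [[-0.015, -0.652, 0.001], [-0.0, 0.0, 0.157]]
```

Request:
move_arm --targets '[[[0.05, -0.15, 0], [0, 0, 0.04], 0], [[0.1, -0.31, 0], [0, 0, 0.08], 0], [[0.15, -0.47, 0], [0, 0, 0.12], 0], [[0.196, -0.622, 0], [0, 0, 0.157], 0], [[0.196, -0.622, 0], [0, 0, 0.157], 0]]'

```text
time: 16.2
tcp_pos: [0.4785, -0.255, 0.1792]
orientation: [[0.981, 0.194, -0.004], [0.194, -0.981, 0.003], [-0.003, -0.004, -1.0]]
contact_force: [-0.9, -0.5, -1.7]
opening: 0.119
finger_force: 59.3
```

Request:
move_arm --targets '[[[0, -0.16, 0], [0, 0, 0.04], 0], [[-0.01, -0.33, 0], [0, 0, 0.08], 0], [[-0.012, -0.5, 0], [0, 0, 0.12], 0], [[-0.015, -0.61, 0], [0, 0, 0.15], 0], [[-0.015, -0.652, 0], [0, 0, 0.157], 0]]'

```text
time: 16.7
tcp_pos: [0.4434, -0.0988, 0.1799]
orientation: [[0.991, -0.135, -0.003], [-0.135, -0.991, 0.0], [-0.003, 0.0, -1.0]]
contact_force: [0.5, -0.8, -1.3]
opening: 0.123
finger_force: 59.3
```

Request:
move_arm --targets '[[[0, 0, 0], [0, 0, 0], 0], [[0, 0, 0], [0, 0, 0], 0], [[0, 0, 0], [0, 0, 0], 0], [[0, 0, 0], [0, 0, 0], 0]]'

```text
time: 17.1
tcp_pos: [0.4443, -0.1022, 0.1809]
orientation: [[0.991, -0.136, -0.0], [-0.136, -0.991, -0.0], [-0.0, 0.0, -1.0]]
contact_force: [-1.0, 0.9, -0.2]
opening: 0.124
finger_force: 59.3
```

```bash
python3 - <<'E'
from h import *
p=eyes.camera('wrist'); save(p,'w5')
E
python3 plan.py 444.2,-100.7,116,-7.8
```

```text
t 17.15 tcp [ 444.3 -102.1  181. ] yaw -7.8 open 0.118 F [-0.6 -0.6 -1.2] ff 59.31284487247467
444.2,-100.7,116,-7.8 | [[-0.001, -0.005, 0.26], [0.0, 0.0, -0.0]]
```

View pics/w5.png

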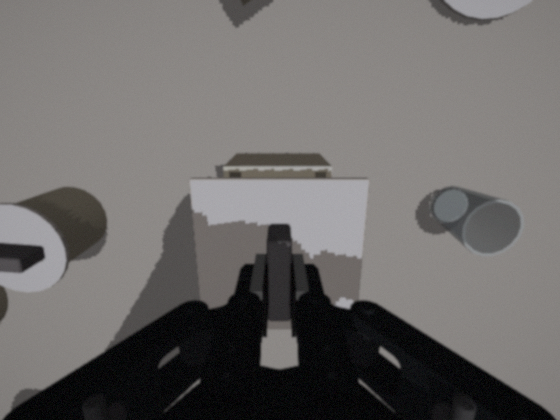

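The square lid at (279,240) is parallel to the tub's far rim at (278,168) and centred on it. I'll lower it.

Request:
move_arm --targets '[[[0, -0.005, 0.1], [0, 0, 0], 0], [[0, -0.005, 0.18], [0, 0, 0], 0], [[0, -0.005, 0.23], [0, 0, 0], 0], [[0, -0.005, 0.252], [0, 0, 0], 0], [[0, -0.005, 0.26], [0, 0, 0], 0]]'

```text
time: 17.65
tcp_pos: [0.4445, -0.1004, 0.1159]
orientation: [[0.991, -0.136, -0.0], [-0.136, -0.991, -0.0], [-0.0, 0.0, -1.0]]
contact_force: [-1.1, -0.6, -1.0]
opening: 0.118
finger_force: 59.4
```

Request:
move_arm --targets '[[[0, 0, 0], [0, 0, 0], 0], [[0, 0, 0], [0, 0, 0], 0], [[0, 0, 0], [0, 0, 0], 60], [[0, 0, 0], [0, 0, 0], 60], [[0, 0, 0], [0, 0, 0], 60]]'

```text
time: 18.15
tcp_pos: [0.4446, -0.1, 0.1163]
orientation: [[0.991, -0.135, 0.0], [-0.135, -0.991, 0.0], [0.0, -0.0, -1.0]]
contact_force: [-0.5, -0.2, -0.4]
opening: 0.623
finger_force: 0.0
```

Request:
move_arm --targets '[[[0, 0, 0], [0, 0, 0], 60], [[0, 0, -0.1], [0, 0, 0], 60], [[0, 0, -0.2], [0, 0, 0], 60], [[0, 0, -0.25], [0, 0, 0], 60], [[0, 0, -0.26], [0, 0, 0], 60]]'

```text
time: 18.65
tcp_pos: [0.445, -0.0999, 0.1819]
orientation: [[0.991, -0.135, 0.002], [-0.135, -0.991, 0.0], [0.002, -0.0, -1.0]]
contact_force: [0.3, -0.1, 0.3]
opening: 0.704
finger_force: 0.0
```

Request:
move_arm --targets '[[[0, 0, 0], [0, 0, 0], 60], [[0, 0, 0], [0, 0, 0], 60]]'

```text
time: 18.85
tcp_pos: [0.4443, -0.0999, 0.1803]
orientation: [[0.991, -0.135, -0.001], [-0.135, -0.991, 0.0], [-0.001, 0.0, -1.0]]
contact_force: [0.8, 0.7, 0.2]
opening: 0.703
finger_force: 0.0
```

```bash
python3 chk.py .4435 -.1007 .075 wrist side; python3 plan.py 625,-296.3,180,-9.7
```

```text
wrist 12863 z [0.0797 0.0808 0.0819] [444.9 -99.3] [92.4 92.8] 82.3 tilt deg [-0.1  0. ]
side 725 z [0.0751 0.0782 0.0814] [ 443.9 -100.7] [94.6 92.3] 82.1 tilt deg [0.  0.2]
t 18.95 tcp [ 444.2 -100.1  180.4] yaw -7.8 open 0.702 F [-0.   0.1  0.4] ff 0.0
625,-296.3,180,-9.7 | [[0.411, 0.34, 0.0], [0.0, 0.0, 0.008]]
625,-296.3,180,-9.7 | [[0.417, 0.333, 0.001], [0.0, 0.0, 0.008]]
```

Square lid is seated: plate top about 80 mm, flat, 82.3°. Last is the large round lid.

Request:
move_arm --targets '[[[0.411, 0.34, 0], [0, 0, 0.008], 60], [[0.411, 0.34, 0], [0, 0, 0.008], 60], [[0.411, 0.34, 0], [0, 0, 0.008], 60], [[0.411, 0.34, 0], [0, 0, 0.008], 60], [[0.411, 0.34, 0], [0, 0, 0.008], 60]]'

```text
time: 19.45
tcp_pos: [0.5343, -0.1987, 0.1801]
orientation: [[0.988, -0.153, -0.002], [-0.153, -0.988, -0.0], [-0.002, 0.0, -1.0]]
contact_force: [0.1, -0.3, 0.3]
opening: 0.707
finger_force: 0.0
```

Request:
move_arm --targets '[[[0.417, 0.333, 0], [0, 0, 0.008], 60], [[0.417, 0.333, 0], [0, 0, 0.008], 60], [[0.417, 0.333, 0], [0, 0, 0.008], 60], [[0.417, 0.333, 0], [0, 0, 0.008], 60], [[0.417, 0.333, 0], [0, 0, 0.008], 60]]'

```text
time: 19.95
tcp_pos: [0.6246, -0.2957, 0.1803]
orientation: [[0.986, -0.168, -0.001], [-0.168, -0.986, 0.001], [-0.001, -0.0, -1.0]]
contact_force: [-0.2, 0.4, 0.2]
opening: 0.699
finger_force: 0.0
```

Request:
move_arm --targets '[[[0, 0, 0], [0, 0, 0], 60], [[0, 0, 0], [0, 0, 0], 60], [[0, 0, 0], [0, 0, 0], 60]]'

```text
time: 20.25
tcp_pos: [0.6252, -0.2953, 0.1813]
orientation: [[0.986, -0.167, 0.0], [-0.167, -0.986, 0.0], [0.0, -0.0, -1.0]]
contact_force: [0.5, -1.0, 0.3]
opening: 0.702
finger_force: 0.0
```

```bash
python3 wl.py; python3 plan.py 625,-296.3,46,-9.7
```

```text
grip [ 626.4 -296.3] [11.8 44.2] 80.1 0.0387930402818122
t 20.3 tcp [ 625.3 -295.5  181.3] yaw -9.6 open 0.704 F [-1.  -0.7 -0.3] ff 0.0
625,-296.3,46,-9.7 | [[-0.001, 0.004, 0.541], [-0.0, -0.0, 0.0]]
```

Request:
move_arm --targets '[[[0.002, 0.004, 0.2], [0, 0, 0], 60], [[0.002, 0.004, 0.38], [0, 0, 0], 60], [[0.002, 0.004, 0.48], [0, 0, 0], 60], [[0.002, 0.004, 0.525], [0, 0, 0], 60], [[0.002, 0.004, 0.539], [0, 0, 0], 60]]'

```text
time: 20.8
tcp_pos: [0.6254, -0.2972, 0.0458]
orientation: [[0.986, -0.168, -0.001], [-0.168, -0.986, 0.0], [-0.001, 0.0, -1.0]]
contact_force: [0.5, 0.2, 0.7]
opening: 0.704
finger_force: 0.0
```

Request:
move_arm --targets '[[[0, 0, 0], [0, 0, 0], 0], [[0, 0, 0], [0, 0, 0], 0], [[0, 0, 0], [0, 0, 0], 0], [[0, 0, 0], [0, 0, 0], 0], [[0, 0, 0], [0, 0, 0], 0]]'

```text
time: 21.3
tcp_pos: [0.6262, -0.2976, 0.0477]
orientation: [[0.986, -0.168, 0.002], [-0.168, -0.986, -0.001], [0.002, 0.0, -1.0]]
contact_force: [-0.8, 1.3, 7.9]
opening: 0.123
finger_force: 59.8
```

Request:
move_arm --targets '[[[0, 0, 0], [0, 0, 0], 0], [[0, 0, -0.15], [0, 0, 0], 0], [[0, 0, -0.35], [0, 0, 0], 0], [[0, 0, -0.55], [0, 0, 0], 0], [[0, 0, -0.6], [0, 0, 0], 0]]'

```text
time: 21.8
tcp_pos: [0.6269, -0.2987, 0.2025]
orientation: [[0.986, -0.168, 0.007], [-0.168, -0.986, -0.003], [0.007, 0.002, -1.0]]
contact_force: [0.5, -0.3, -1.1]
opening: 0.122
finger_force: 58.7
```

Request:
move_arm --targets '[[[0, 0, 0], [0, 0, 0], 0], [[0, 0, 0], [0, 0, 0], 0]]'

```text
time: 22.0
tcp_pos: [0.6255, -0.2968, 0.1956]
orientation: [[0.986, -0.168, -0.0], [-0.168, -0.986, 0.001], [-0.0, -0.001, -1.0]]
contact_force: [-0.2, -0.0, -1.6]
opening: 0.122
finger_force: 58.7
```

```bash
python3 plan.py 377.4,265.8,195,50
```

```text
t 22.0 tcp [ 625.5 -296.8  195.6] yaw -9.7 open 0.122 F [-0.2 -0.  -1.6] ff 58.70279610157013
377.4,265.8,195,50 | [[-0.452, -0.684, 0.001], [-0.0, 0.0, -0.166]]
377.4,265.8,195,50 | [[-0.192, -0.797, 0.002], [-0.0, -0.0, -0.165]]
377.4,265.8,195,50 | [[0.089, -0.815, 0.001], [-0.0, -0.0, -0.166]]
```

Request:
move_arm --targets '[[[-0.1, -0.15, 0], [0, 0, -0.04], 0], [[-0.2, -0.3, 0], [0, 0, -0.08], 0], [[-0.31, -0.47, 0], [0, 0, -0.12], 0], [[-0.42, -0.63, 0], [0, 0, -0.15], 0], [[-0.452, -0.684, 0], [0, 0, -0.166], 0]]'

```text
time: 22.5
tcp_pos: [0.5407, -0.1051, 0.1946]
orientation: [[0.983, 0.184, -0.004], [0.184, -0.983, 0.002], [-0.003, -0.003, -1.0]]
contact_force: [1.3, -1.1, -0.8]
opening: 0.121
finger_force: 58.8
```

Request:
move_arm --targets '[[[-0.05, -0.17, 0], [0, 0, -0.04], 0], [[-0.09, -0.36, 0], [0, 0, -0.08], 0], [[-0.14, -0.55, 0], [0, 0, -0.12], 0], [[-0.18, -0.74, 0], [0, 0, -0.155], 0], [[-0.192, -0.797, 0], [0, 0, -0.165], 0]]'

```text
time: 23.0
tcp_pos: [0.4581, 0.0817, 0.1952]
orientation: [[0.862, 0.507, -0.003], [0.507, -0.862, 0.0], [-0.002, -0.002, -1.0]]
contact_force: [0.6, -0.5, -1.1]
opening: 0.118
finger_force: 58.9
```

Request:
move_arm --targets '[[[0.02, -0.18, 0], [0, 0, -0.04], 0], [[0.04, -0.37, 0], [0, 0, -0.08], 0], [[0.06, -0.56, 0], [0, 0, -0.12], 0], [[0.08, -0.73, 0], [0, 0, -0.15], 0], [[0.089, -0.815, 0], [0, 0, -0.166], 0]]'

```text
time: 23.5
tcp_pos: [0.3756, 0.2682, 0.1953]
orientation: [[0.639, 0.769, -0.001], [0.769, -0.639, -0.001], [-0.002, -0.0, -1.0]]
contact_force: [0.6, -1.1, -0.1]
opening: 0.118
finger_force: 59.0
```

Request:
move_arm --targets '[[[0, 0, 0], [0, 0, 0], 0], [[0, 0, 0], [0, 0, 0], 0], [[0, 0, 0], [0, 0, 0], 0], [[0, 0, 0], [0, 0, 0], 0]]'

```text
time: 23.9
tcp_pos: [0.378, 0.2643, 0.1961]
orientation: [[0.645, 0.764, -0.0], [0.764, -0.645, -0.001], [-0.0, 0.0, -1.0]]
contact_force: [-0.5, 0.0, -0.6]
opening: 0.123
finger_force: 58.9
```

```bash
python3 - <<'E'
from h import *
p=eyes.camera('wrist'); save(p,'w6')
E
python3 plan.py 377.4,265.8,121.5,50
```

```text
t 23.95 tcp [378.  264.5 196.2] yaw 49.9 open 0.12 F [-0.2 -0.7  0.6] ff 58.917986154556274
377.4,265.8,121.5,50 | [[0.002, -0.005, 0.299], [0.0, 0.0, -0.001]]
```

View pics/w6.png

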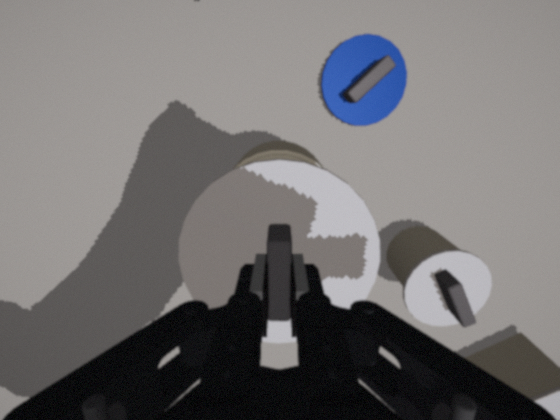

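The large lid at (279,250) sits over its tub, whose far edge is at (278,150). The small tub at (447,285) is closed. I'll lower and release.

Request:
move_arm --targets '[[[0.002, -0.005, 0.12], [0, 0, 0], 0], [[0.002, -0.005, 0.21], [0, 0, 0], 0], [[0.002, -0.005, 0.265], [0, 0, 0], 0], [[0.002, -0.005, 0.29], [0, 0, 0], 0], [[0.002, -0.005, 0.299], [0, 0, 0], 0]]'

```text
time: 24.45
tcp_pos: [0.3771, 0.2661, 0.1213]
orientation: [[0.644, 0.765, -0.0], [0.765, -0.644, -0.001], [-0.001, 0.0, -1.0]]
contact_force: [0.4, 0.6, 0.1]
opening: 0.118
finger_force: 58.9
```

Request:
move_arm --targets '[[[0, 0, 0], [0, 0, 0], 0], [[0, 0, 0], [0, 0, 0], 0], [[0, 0, 0], [0, 0, 0], 60], [[0, 0, 0], [0, 0, 0], 60], [[0, 0, 0], [0, 0, 0], 60]]'

```text
time: 24.95
tcp_pos: [0.377, 0.2667, 0.1218]
orientation: [[0.643, 0.766, 0.0], [0.766, -0.643, 0.0], [0.0, -0.0, -1.0]]
contact_force: [1.3, 0.1, 0.3]
opening: 0.624
finger_force: 0.0
```

Request:
move_arm --targets '[[[0, 0, 0], [0, 0, 0], 60], [[0, 0, -0.1], [0, 0, 0], 60], [[0, 0, -0.2], [0, 0, 0], 60], [[0, 0, -0.29], [0, 0, 0], 60], [[0, 0, -0.35], [0, 0, 0], 60]]'

```text
time: 25.45
tcp_pos: [0.3772, 0.2666, 0.2104]
orientation: [[0.643, 0.765, 0.001], [0.765, -0.643, 0.001], [0.001, 0.0, -1.0]]
contact_force: [0.1, 0.0, -0.5]
opening: 0.699
finger_force: 0.0
```

Request:
move_arm --targets '[[[0, 0, 0], [0, 0, 0], 60], [[0, 0, 0], [0, 0, 0], 60]]'

```text
time: 25.65
tcp_pos: [0.3768, 0.2667, 0.2088]
orientation: [[0.643, 0.766, 0.0], [0.766, -0.643, 0.0], [0.0, -0.0, -1.0]]
contact_force: [0.2, 0.7, -0.4]
opening: 0.702
finger_force: 0.0
```

```bash
for a in ".377 .2655 .08" ".446 .1095 .07" ".4435 -.1007 .075" ".675 -.1 .06"; do python3 chk.py $a wrist side; done
python3 - <<'E'
from h import *
p=eyes.camera('side'); cv2.imwrite('pics/s7.png',cv2.resize(cv2.cvtColor(p['color'],cv2.COLOR_RGB2BGR)[90:330,150:390],(600,600),interpolation=cv2.INTER_CUBIC))
print(manip.read_state()['time'])
E
```

```text
wrist 12549 z [0.0848 0.0859 0.0869] [377.  267.6] [111.3 111.1] 57.9 tilt deg [ 0. -0.]
side 568 z [0.0798 0.0834 0.0868] [375.5 266.5] [115.2 108.3] 70.3 tilt deg [0.2 0.1]
wrist 3824 z [0.0745 0.0759 0.0771] [447.4 113.3] [73.3 77.9] 57.4 tilt deg [-0.  -0.5]
side 313 z [0.07   0.0733 0.0767] [444.2 108.5] [76.1 76.1] 86.7 tilt deg [-0.3 -0.2]
wrist 524 z [0.0772 0.0806 0.0817] [461.6 -71.7] [45.  26.9] 61.0 tilt deg [-1.1 -2.8]
side 761 z [0.0754 0.0783 0.0815] [ 443.5 -100.9] [96.1 91.9] 82.1 tilt deg [0. 0.]
side 772 z [0.0601 0.0632 0.0663] [ 673.1 -102.1] [131.5  77.9] 24.5 tilt deg [0.1 0.1]
26.1
```

View pics/s7.png

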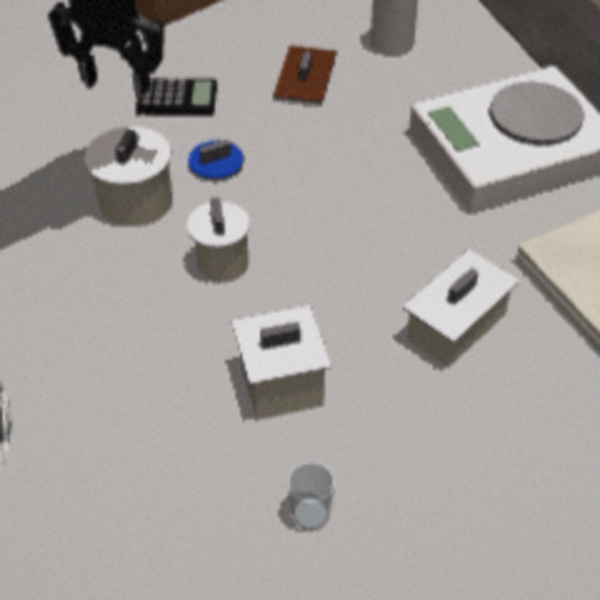

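The side view shows all four tubs closed with flat lids: large round (130,155), small round (218,225), square (280,345) and oblong (462,295). The plate tops are at rim + 5 mm, and the beaker (311,497) and calculator (177,97) are undisturbed. I'm handing it in.

```bash
python3 -c "
from station import manip
print(manip.sign_off())"
```

```text
the job is handed in; nothing more can be done
None
```

All four tubs are closed with their matching lids, seated flat with the square and oblong ones squared up; the beaker and calculator were left alone, and the job was handed in at about 26 s.

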